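# Shut the tube jig and pin it

### The arm

A 6-joint arm with a two-finger parallel gripper is mounted at the origin on the work surface. World frame = base frame: x ahead of the robot, y to its left, z up, the work surface at z = 0. Lengths are in m, angles in rad, forces in N, time in s.
With the tool pointing down it reaches from about 0.425 to 0.95 m from the base axis. Payload 14.7 kg.
Tool frame: the origin (TCP) lies between the finger pads; the fingertips stand 17 mm ahead of it and the grasp point (between the pads) lies 2 mm behind it; z points along the fingers, y is the line along which they close (so a half turn about z gives the same grasp; the last joint's range is limited). The gripper opens to 85 mm and grips with 20 to 120 N. Pads are 22 mm wide; open, the fingers measure 114 mm over their backs; the gripper's body (76 mm by 85 mm) begins 54 mm behind the grasp point. The pads swing forward as they close: fully open they stand 13 mm farther back than shut.
Start: joints at [1.232, 0.48, 1.596, -0, 1.065, -0.047], TCP at [0.187, 0.623, 0.248] pointing down, gripper open.
Joint ranges: [-2.75, 2.75], [-0.82, 2.05], [0.23, 2.67], [-1.56, 4.7], [0.09, 2.69], [-2.92, 2.92]. Speed limits (rad/s): [1.89, 1.89, 2.39, 3.01, 3.01, 3.01].

### API

Orientations are given as a unit quaternion [x, y, z, w].
In Python, from station import bot gives the robot as it stands. The module is installed in compiled form; this text tells all that it offers.
- The arm moves only by the tool play_rows, never from a script. Its argument "series" is a list of rows, each a list of 5 numbers: the shift along the tool's x, y, z in m, then the turn about the tool's z in degrees, then the opening, from 0 (shut) to 1 (fully open). A call has 1 to 12 rows; each row shifts and turns the commanded pose from where the row before left it, along the tool's axes as they then stand; what a row does not reach is not made up. A row lasts 1/12 s, in which the tool goes at most 41.7 mm and 7.16 degrees, less where a joint would pass 70% of its speed; a pose out of reach is approached as far as the arm can. A call with a gripper value outside its range is refused whole. The fingers move at their own pace and stop on an object; "force" is the grip in N (left out, the last holds). Time passes only in rows, so rows that do not move let the fingers close. It gives the time, the measured TCP pose, the force, the opening and the grip force at its end, in the units of the state.
- bot.observe(): the state, without advancing time (a new reading comes with each control period).
- bot.get_image(name): name is "scene" or "side" or "wrist"; returns a dict with "image" (400x640x3 uint8, red, green, blue), "mtx" (3x3 intrinsics, pixels), "k1" (the pictures are not rectified: a ray, as slopes to the right and down, at radius r is drawn at 1 + k1 r^2 times it, then the intrinsics apply), "position" and "attitude" of the camera in the world; the wrist camera has in their place "mount" (4x4, takes a point from camera to tool coordinates, whose origin is the TCP and whose axes are the flange's). Camera axes: x right, y down, z forward; pixel columns grow to the right and rows downward; lengths in m; the calibration is good to about 2 mm. A picture is of the moment at which its call begins: read the wrist's pose just before it. There is no depth.
- bot.finish_job(): hands the job in; it is judged then, once.
The state is a dict: "t": time; "q": joint angles; "joint_velocities": joint speeds; "joint_torque": joint torques, N m; "tool_pos": TCP position; "tcp_rot": TCP orientation; "ft_force": force on the tool from outside, world axes, zero at the start; "torque": the same for the moment, N m; "grip_width": opening from 0.0 (shut) to 1.0 (fully open); "grasp_force": force on a finger pad.
Only numpy, scipy, OpenCV 4.12 (cv2) and the standard library are available. Lean on these libraries where they do the work, as an engineer would, in place of code of your own. Each camera call takes 0.05 s, during which the arm holds its last target. There are 200 camera calls.

### The job

Swing the open upper half of the blue tube jig down until it is fully shut on the lower half, lift the red-handled pin up and off its hook, and push it down through the aligned holes at the front of the jig until its collar sits flush on the upper half. Finish while still holding the pin and pressing it down firmly (about 10 N) so that the halves stay pressed shut; do not let go. Leave the black-handled pin and everything else on the bench where it is.

Things in the scene. Friction and masses are not known exactly. Their poses are not given: they have to be found in the camera images.
- jig: Fixed blue clamshell jig. Lower half: block 130 (x) x 110 (y) x 38 mm on a 150 x 170 mm foot plate, with an aluminium tube (32 mm dia., 240 long, along y) in its groove. Origin: centre of underside, on the bench, z up. +x goes from pin hole to hinge; pin hole and yellow tab are on the -x side, roughly towards the robot. Shut, it is 50 mm high at the hole, 58 over the tube (x -30 to 15).
- jig_top (a joint): Angle (rad) of the upper half about the hinge; 0 = fully shut (hard stop), 1.5 = open. The hinge is stiff: the half stays at whatever angle it is left; moving it takes about 3 to 5 N at the tab. It is 110 mm wide; opening swings its front edge up and over towards jig +x.
- jig_hinge (a point): Point on the hinge axis, at the middle; jig frame (67, 0, 44) mm. The axis runs along jig y.
- jig_tab (a point): Middle of the outer (top when shut) face of the yellow tab (44 wide, 30 long, 10 mm thick) on the upper half's front edge; push here. At angle q it is at jig x = 67 - 149 cos q + 6 sin q, z = 44 + 149 sin q + 6 cos q mm; outward normal (sin q, 0, cos q) in the jig frame.
- jig_hole (a point): Fixed point on the jig: centre of the pin hole's mouth at the top face of the upper half when that is shut; jig frame (-45, 0, 50) mm. The hole is vertical: 12.5 mm diameter through the 12 mm upper half, then 14 mm diameter through the 38 mm lower half.
- pin: The pin to use: steel shank 10 mm dia., 45 long, chamfered foot; then a collar 26 dia., 5 thick; then a flat RED handle 10 (x) x 24 (y) mm from 50 to 120 mm above the foot, solid to 90, with a window (14 wide in y, from 90 to 112) above. About 90 g. Origin: centre of the foot; z up towards the handle, x through the window. It hangs by the window on the hook, foot 61 mm above the bench.
- pin_collar (a point): Centre of the underside of the red pin's collar, 45 mm above its foot.
- stand_a: Fixed hook stand of the red pin: base 100 x 80 x 8 mm, bent 6 mm rod: upright at x = 30 mm, then an arm at height 170 (rod centre) running to x = -48, its end turned up 6 mm. Origin: on the bench under the arm. The pin hangs at about x = -25 mm; raise it 7 to 15 mm, then move it 45 mm or more along stand -x (roughly towards the robot) to come off.
- stand_b: Fixed hook stand of the black pin, the same shape. Which stand is on the left varies.
- fat_pin: Bystander: like the red pin, but with a BLACK handle and a 16 mm shank that does not fit. Leave it hanging.
- bottle: Bystander: clear water bottle, 64 mm diameter, 200 mm high; origin under its centre.
- tape: Bystander: black tape measure 70 x 36 x 62 mm; origin under its centre.
- wrench: Bystander: red wrench 220 mm long lying on the bench.
- driver: Bystander: screwdriver with an orange handle lying on the bench.
- caster: Bystander: caster lying wheel up on its 75 x 60 mm plate, 69 mm high; origin under its centre.
- jar: Bystander: jar of screws with a blue cap, 60 mm diameter, 70 mm high; origin under its centre.

How it is judged:
On the way, in this order (a step that is already met when the one before it is completed fails the run):
1. the upper half is shut on the lower half (value of joint jig_top below 0.03 rad), for 0.2 s.
2. the pin is in the hole of the shut jig (value of joint jig_top below 0.05 rad and horizontal distance between pin_collar and jig_hole below 0.006 m and z of pin_collar in the frame of jig below 0.075 m), for 0.1 s.
At the end, for the whole second after the job is handed in: Through the last second: the upper half is within 0.03 rad of shut, the red pin stands upright in the hole (within 4 mm and 0.1 rad) with its collar within 3 mm of the upper half's top face, at rest, the robot's fingers are on the pin, and the pin presses on the jig with more than 4 N (value of joint jig_top below 0.03 rad and horizontal distance between pin_collar and jig_hole below 0.004 m and z of pin_collar in the frame of jig_hole below 0.003 m and angle between pin's own z axis and vertical below 0.1 rad and contact force between pin and jig above 4 N and contact force between the fingers and pin above 3 N and linear speed of pin below 0.02 m/s); the arm keeps its last pose, push and grip.
It fails at once if the black-handled pin is knocked or taken off its hook (distance of fat_pin from where it was at the start of the episode above 0.04 m).
It fails at once if a bystander is shoved more than 30 mm (distance of any of bottle, tape, wrench, driver, caster, jar from where it was at the start of the episode above 0.03 m).
It also fails if it takes over 66 s, if anything falls off the work surface, if the arm or the gripper's body presses on something with over 40 N, if the wrist force passes 120 N, or if a joint passes its speed limit or range.

## Working session

There is one attempt and no reset: what is moved stays moved. The work goes in short steps, Python scripts to look and compute and a tool call to move; the robot and the scene stay as the last step left them, time stands still between calls to the robot, and variables do not carry over. Pictures are saved under pics/ and viewed, at most 10 in all, crops included, and the job is handed in when it is done.

Besides the shell and the picture viewer there is one more tool, called after "Emit:" as name([rows], argument=value, ...), one row to a line, values as JSON. play_rows: Moves the arm, as the interface text tells. Its arguments: {"type":"object","properties":{"series":{"type":"array","items":{"type":"array","items":{"type":"number"}}},"force":{"type":"number"}},"required":["series"]}

```bash
mkdir -p pics; cat > h.py <<'E'
import numpy as np, cv2
from scipy.spatial.transform import Rotation as R
from station import bot
def att(a):
    a=np.array(a,float)
    return a if a.shape==(3,3) else R.from_quat(a).as_matrix()
def save(d,n): cv2.imwrite('pics/'+n,cv2.cvtColor(d['image'],cv2.COLOR_RGB2BGR))
def campose(d,s=None):
    if 'mount' in d:
        M=np.array(d['mount']); Rt=R.from_quat(s['tcp_rot']).as_matrix()
        return Rt@M[:3,3]+np.array(s['tool_pos']), Rt@M[:3,:3]
    return np.array(d['position'],float), att(d['attitude'])
def ray(d,uv,s=None):
    K=np.array(d['mtx']); 
    p=cv2.undistortPoints(np.array([[uv]],float),K,np.array([d['k1'],0,0,0],float))[0,0]
    c,A=campose(d,s); v=A@np.array([p[0],p[1],1.]); return c,v/np.linalg.norm(v)
def plane(d,uv,z,s=None):
    c,v=ray(d,uv,s); return c+v*(z-c[2])/v[2]
def tri(*rs):
    A=sum(np.eye(3)-np.outer(v,v) for c,v in rs); b=sum((np.eye(3)-np.outer(v,v))@c for c,v in rs)
    x=np.linalg.solve(A,b); return x,[np.linalg.norm(np.cross(x-c,v)) for c,v in rs]
def proj(d,P,s=None):
    c,A=campose(d,s); K=np.array(d['mtx'])
    p=(np.atleast_2d(P)-c)@A
    return cv2.projectPoints(p,np.zeros(3),np.zeros(3),K,np.array([d['k1'],0,0,0],float))[0][:,0]
E
python3 - <<'E'
from h import *
s=bot.observe(); print(s)
for n in ['scene','side']:
    d=bot.get_image(n); save(d,n+'0.png'); print(n,d['mtx'],d['k1'],d['position'],d['attitude'])
d=bot.get_image('wrist'); print(d['mount'])
E
```

```text
{'t': 0.0, 'q': array([ 1.23237374e+00,  4.80824213e-01,  1.59686421e+00,  2.13725327e-06,
        1.06510093e+00, -4.66046556e-02]), 'joint_velocities': array([ 2.26424979e-04,  1.35501507e-03,  5.39317972e-05, -3.65568186e-04,
        7.51412970e-04,  1.38784608e-03]), 'joint_torque': array([-1.50009109e-03, -9.50643039e+01, -4.30179048e+01, -4.88909591e-04,
        1.27579656e-02,  4.74326157e-06]), 'tool_pos': array([0.18685441, 0.62215926, 0.24768093]), 'tcp_rot': array([ 1.45392284e-01,  9.89373906e-01, -5.87117399e-04, -1.15397597e-04]), 'ft_force': array([-0.14238946,  0.1612918 ,  0.26554691]), 'torque': array([-0.03062814,  0.01245871,  0.02724799]), 'grasp_force': 0.0, 'grip_width': 1.0016018483044746}
scene [[433.57886412   0.         321.36210563]
 [  0.         433.57886412 200.88046614]
 [  0.           0.           1.        ]] 0.014348333991443314 [ 1.51425246 -0.43292537  0.88342722] [ 0.75527525  0.48437834 -0.23946187 -0.37093792]
side [[454.73969191   0.         321.45551181]
 [  0.         454.73969191 204.37406979]
 [  0.           0.           1.        ]] -0.06287599187662589 [ 0.07627603 -1.03990209  1.0510496 ] [ 0.8855649  -0.19952289  0.0837938  -0.41102801]
[[ 6.57654951e-04 -9.48878207e-01 -3.15641752e-01  8.11752836e-02]
 [ 9.99999736e-01  5.27000047e-04  4.99287300e-04  5.23736561e-04]
 [-3.07419620e-04 -3.15641997e-01  9.48878304e-01 -1.25830897e-01]
 [ 0.00000000e+00  0.00000000e+00  0.00000000e+00  1.00000000e+00]]
```

View pics/scene0.png

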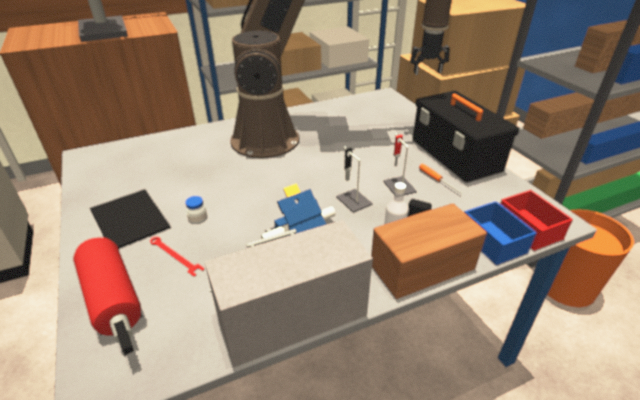

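View pics/side0.png

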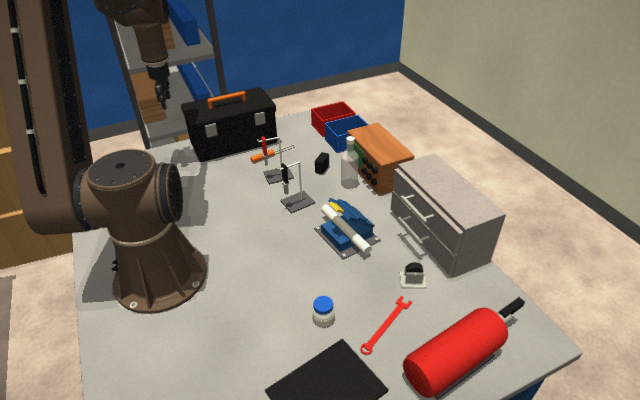

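The scene view shows the open jig at about (300,212) with its yellow tab at (291,190), the red pin at (399,145) and the black pin at (348,157). The side view has the jig at (345,228), the tab at (335,206), the red pin at (264,147) and the black pin at (285,172).

```bash
python3 - <<'E'
from h import *
D={n:bot.get_image(n) for n in ['scene','side']}
a=D['side']['image'][125:265,230:395]; b=D['scene']['image'][125:265,235:430]
a=cv2.resize(cv2.cvtColor(a,cv2.COLOR_RGB2BGR),None,fx=4,fy=4,interpolation=cv2.INTER_CUBIC)
b=cv2.resize(cv2.cvtColor(b,cv2.COLOR_RGB2BGR),None,fx=4,fy=4,interpolation=cv2.INTER_CUBIC)
cv2.imwrite('pics/sidecrop.png',a); cv2.imwrite('pics/scenecrop.png',b)
P=lambda u,v:tri(ray(D['scene'],u),ray(D['side'],v))
print('tab',P((291,190),(335,206)));print('red',P((399,145),(264,147)));print('blk',P((348,157),(285,172)))
def cen(d,lo,hi,box):
    m=cv2.inRange(cv2.cvtColor(d['image'],cv2.COLOR_RGB2HSV),lo,hi); k=np.zeros_like(m);x0,y0,x1,y1=box;k[y0:y1,x0:x1]=m[y0:y1,x0:x1]
    ys,xs=np.nonzero(k); return (xs.mean(),ys.mean()),len(xs),(xs.min(),xs.max(),ys.min(),ys.max())
yl=((20,120,90),(35,255,255)); rd=((0,150,80),(6,255,255))
for nm,c,bs,bd in [('tab',yl,(270,175,320,205),(315,190,360,225)),('red',rd,(385,125,412,165),(250,130,275,165))]:
    u=cen(D['scene'],*c,bs); v=cen(D['side'],*c,bd); print(nm,u,v,P(u[0],v[0]))
E
```

```text
tab (array([ 0.54978353, -0.09000298,  0.13957897]), [np.float64(0.0011712170749402179), np.float64(0.001171217074940188)])
red (array([0.46515037, 0.3311606 , 0.13743859]), [np.float64(0.00326107149735103), np.float64(0.0032610714973510457)])
blk (array([0.47262987, 0.13490282, 0.14796338]), [np.float64(0.0008886790590534406), np.float64(0.0008886790590535067)])
tab ((np.float64(291.3359375), np.float64(190.1171875)), 128, (np.int64(284), np.int64(299), np.int64(185), np.int64(196))) ((np.float64(336.14285714285717), np.float64(206.9142857142857)), 70, (np.int64(329), np.int64(343), np.int64(202), np.int64(212))) (array([ 0.55179033, -0.09116966,  0.13854052]), [np.float64(0.0010901077447923986), np.float64(0.0010901077447924054)])
red ((np.float64(397.3692307692308), np.float64(145.58461538461538)), 65, (np.int64(395), np.int64(401), np.int64(136), np.int64(153))) ((np.float64(263.83098591549293), np.float64(145.26760563380282)), 71, (np.int64(261), np.int64(266), np.int64(136), np.int64(155))) (array([0.46563319, 0.32686069, 0.1417298 ]), [np.float64(0.0018567811753425042), np.float64(0.0018567811753426448)])
```

View pics/sidecrop.png

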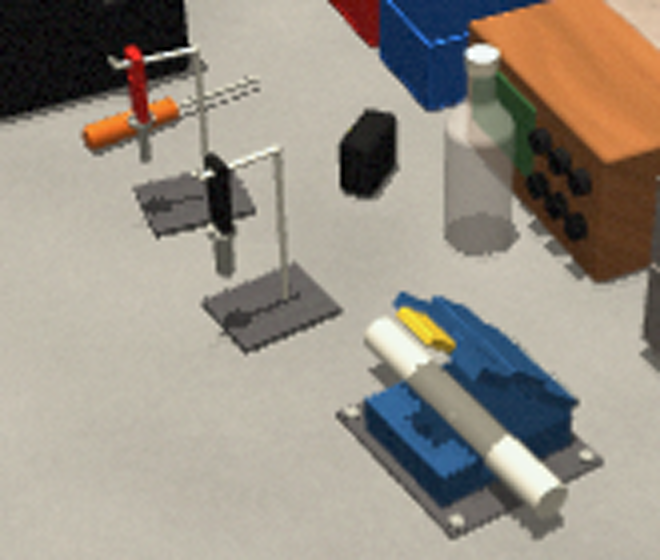

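View pics/scenecrop.png

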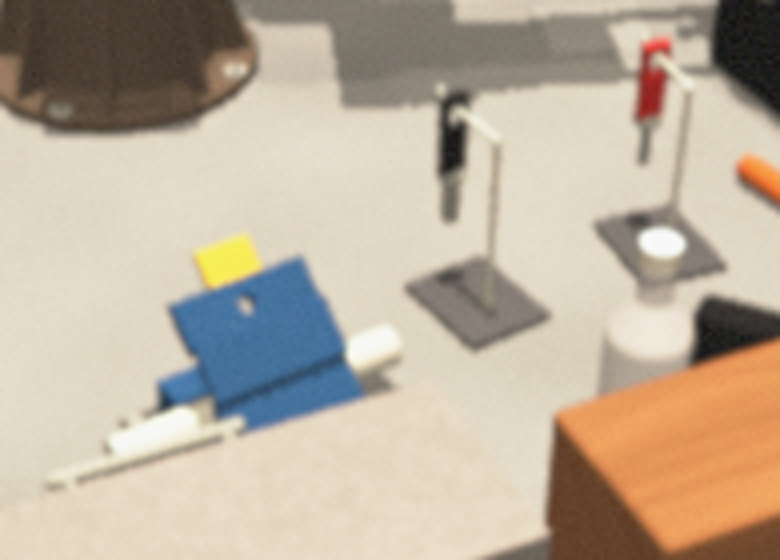

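The crops show the upper half only part open. In the full side image the foot-plate corners are at (314,228.5), (343,259) and (380.5,240), and the stand A base corners are near (264,172) and (294,178).

```bash
cat >> h.py <<'E'
def go(target,yawy=None,s=None):
    """tool-frame shift to world target; yaw turn (deg) to bring tool y to world dir angle yawy"""
    s=s or bot.observe(); Rt=R.from_quat(s['tcp_rot']).as_matrix()
    print('pos',np.round(s['tool_pos'],4),'shift tool',np.round(Rt.T@(np.array(target)-s['tool_pos']),4), 'tool y deg',round(np.degrees(np.arctan2(Rt[1,1],Rt[0,1])),2))
E
python3 - <<'E'
from h import *
D={n:bot.get_image(n) for n in ['scene','side']}
d=D['side']; z=.006
A,B,C=[plane(d,p,z)[:2] for p in [(314.2,228.5),(343,259.2),(380.5,240.2)]]
print(A,B,C,np.linalg.norm(A-B),np.linalg.norm(B-C)); 
print('centre',(A+C)/2,'yaw x',np.degrees(np.arctan2(*(C-B)[::-1])),'yaw from y',np.degrees(np.arctan2(*(A-B)[::-1]))-90)
# stand a base corners in scene crop px: front/left..; scene crop offset 235,125 /4
f=lambda x,y:(235+x/4,125+y/4); g=lambda x,y:(230+x/4,125+y/4)
print('standA scene',[plane(D['scene'],f(*p),.008)[:2].round(3) for p in [(597,222),(637,281),(725,267),(668,208)]])
print('standA side',[plane(d,g(*p),.008)[:2].round(3) for p in [(135,188),(158,237),(255,210)]])
print('red arm tri elbow',tri(ray(D['scene'],f(690,88)),ray(d,g(198,52))))
print('red arm tip',tri(ray(D['scene'],f(650,52)),ray(d,g(113,60))))
go([.50,-.09,.30])
E
```

```text
[ 0.50580343 -0.0219562 ] [ 0.52927758 -0.18742545] [ 0.67642185 -0.16627596] 0.1671260231808238 0.14865644318056465
centre [ 0.59111264 -0.09411608] yaw x 8.179275843716335 yaw from y 8.074334521444129
standA scene [array([0.465, 0.288]), array([0.554, 0.274]), array([0.568, 0.352]), array([0.473, 0.357])]
standA side [array([0.46 , 0.352]), array([0.453, 0.269]), array([0.551, 0.268])]
red arm tri elbow (array([0.52481393, 0.32196702, 0.16417945]), [np.float64(0.0029426990813120326), np.float64(0.0029426990813119515)])
red arm tip (array([0.44998081, 0.33566755, 0.16216002]), [np.float64(0.003382185825560242), np.float64(0.0033821858255602827)])
pos [0.187  0.6225 0.2481] shift tool [-0.5048 -0.5923 -0.0517] tool y deg 73.28
```

Emit:
play_rows([
  [-0.032,-0.016,-0.006,0,1],
  [-0.032,-0.016,-0.006,0,1],
  [-0.032,-0.016,-0.006,0,1],
  [-0.032,-0.016,-0.006,0,1],
  [-0.032,-0.016,-0.006,0,1],
  [-0.032,-0.016,-0.006,0,1],
  [-0.032,-0.016,-0.006,0,1],
  [-0.032,-0.016,-0.006,0,1],
  [-0.032,-0.016,-0.006,0,1],
  [0,0,0,0,1],
])

```text
t: 1.18
tool_pos: [0.4256, 0.3983, 0.3036]
tcp_rot: [0.147, 0.989, 0.0, 0.001]
ft_force: [0.2, 0.7, 0.0]
grip_width: 1.003
grasp_force: 0.0
```

Emit:
play_rows([
  [-0.018,-0.037,0,0,1],
  [-0.018,-0.037,0,0,1],
  [-0.018,-0.037,0,0,1],
  [-0.018,-0.037,0,0,1],
  [-0.018,-0.037,0,0,1],
  [-0.018,-0.037,0,0,1],
  [-0.018,-0.037,0,0,1],
  [-0.018,-0.037,0,0,1],
  [-0.018,-0.037,0,0,1],
  [-0.018,-0.037,0,0,1],
  [-0.018,-0.037,0,0,1],
  [-0.018,-0.037,0,0,1],
])

```text
t: 2.18
tool_pos: [0.5004, -0.0877, 0.3026]
tcp_rot: [0.145, 0.989, -0.0, 0.0]
ft_force: [1.4, 0.5, 0.5]
grip_width: 1.008
grasp_force: 0.0
```

Emit:
play_rows([
  [0,0,0,-6.2,0],
  [0,0,0,-6.2,0],
  [0,0,0,-6.2,0],
  [0,0,0,-6.2,0],
  [0,0,0,0,0],
])

```text
t: 2.6
tool_pos: [0.5005, -0.0857, 0.3023]
tcp_rot: [-0.073, 0.997, 0.0, -0.0]
ft_force: [-0.6, -0.1, 0.9]
grip_width: 0.301
grasp_force: 0.0
```

```bash
python3 - <<'E'
from h import *
s=bot.observe(); d=bot.get_image('wrist'); save(d,'w1.png'); np.savez('w1.npz',**d,p=s['tool_pos'],r=s['tcp_rot'])
print(s['t'],s['grip_width'],s['ft_force'].round(2)); go([.55,-.09,.2],s=s)
E
```

```text
2.6 0.30100287135060866 [-0.63 -0.1   0.9 ]
pos [ 0.5005 -0.0857  0.3023] shift tool [-0.0484 -0.0114  0.1023] tool y deg 98.39
```

View pics/w1.png

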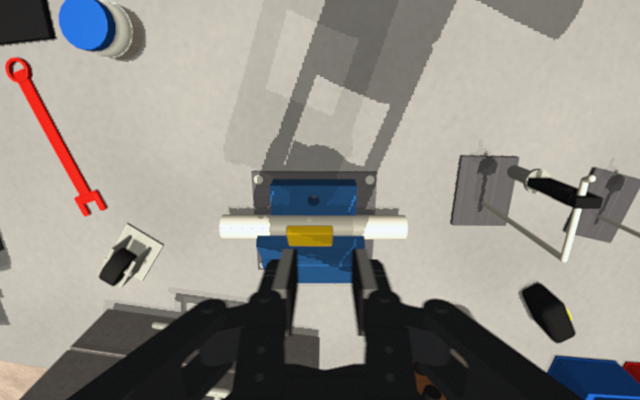

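The wrist view shows the lower half's pin hole at (313,201), front foot corners at (253,171) and (376,171), and the yellow tab at (310,236). The black pin is off to the right.

```bash
python3 - <<'E'
from h import *
z=np.load('w1.npz'); d={k:z[k] for k in ['image','mtx','mount']}; d['k1']=float(z['k1']); s=dict(tool_pos=z['p'],tcp_rot=z['r'])
im=d['image']; g=cv2.cvtColor(im,cv2.COLOR_RGB2GRAY)
w=g[192:210,303:324]; ys,xs=np.nonzero(w<40); hole=(xs.mean()+303,ys.mean()+192); print('hole px',hole,len(xs))
H=plane(d,hole,.038,s); print('hole',H)
A,B=[plane(d,p,.006,s)[:2] for p in [(252.5,171),(376.5,171)]]; print(A,B,np.linalg.norm(A-B),np.degrees(np.arctan2(*(B-A)[::-1]))-90)
E1,E2=[plane(d,p,.0225,s)[:2] for p in [(220,227),(407,228)]]; print('tube',np.linalg.norm(E1-E2),np.degrees(np.arctan2(*(E2-E1)[::-1]))-90)
yaw=np.radians(8.1); X=np.array([np.cos(yaw),np.sin(yaw),0]); Y=np.array([-X[1],X[0],0])
for O in [H-[0,0,.038]+.045*X]:
    print('origin',O)
    m=cv2.inRange(cv2.cvtColor(im,cv2.COLOR_RGB2HSV),(20,100,90),(35,255,255)); ys,xs=np.nonzero(m); print('tab px',xs.mean(),ys.mean(),xs.min(),xs.max(),ys.min(),ys.max())
    for q in np.arange(.5,1.3,.1):
        c,sn=np.cos(q),np.sin(q)
        u=np.array([-c,0,sn]); n=np.array([sn,0,c]); T=np.array([.067-.149*c+.006*sn,0,.044+.149*sn+.006*c])
        J=lambda p:O+p[0]*X+p[1]*Y+p[2]*np.array([0,0,1])
        pts=[J(T),J(T+.015*u),J(T-.015*u),J(T+.015*u-.01*n)]
        print(round(q,2),proj(d,np.array(pts),s).round(1).tolist())
E
```

```text
hole px (np.float64(312.859375), np.float64(200.84375)) 64
hole [ 0.55099111 -0.09230101  0.038     ]
[ 0.53176198 -0.17776847] [ 0.50745057 -0.01327578] 0.1662795515021904 8.407242885644436
tube 0.25595996096265383 8.103775961047518
origin [ 5.95542174e-01 -8.59604568e-02 -2.08166817e-17]
tab px 317.94267515923565 237.9723991507431 286 571 226 320
0.5 [[310.1, 211.7], [309.6, 201.7], [310.4, 221.1], [310.0, 194.4]]
0.6 [[309.6, 224.0], [309.1, 215.3], [310.1, 232.0], [309.4, 206.8]]
0.7 [[309.2, 237.7], [308.6, 230.8], [309.7, 244.0], [308.9, 221.2]]
0.8 [[308.8, 252.6], [308.1, 247.8], [309.4, 257.0], [308.4, 237.3]]
0.9 [[308.5, 268.5], [307.7, 266.1], [309.1, 270.7], [308.0, 254.8]]
1.0 [[308.2, 285.0], [307.4, 285.1], [308.9, 284.9], [307.6, 273.4]]
1.1 [[308.0, 301.7], [307.2, 304.5], [308.8, 299.2], [307.3, 292.7]]
1.2 [[307.9, 318.2], [307.1, 323.6], [308.7, 313.3], [307.1, 312.0]]
```

Emit:
play_rows([
  [-0.0145,-0.0034,0.02,0,0],
  [-0.0145,-0.0034,0.03,0,0],
  [-0.0145,-0.0034,0.03,0,0],
  [-0.0145,-0.0035,0.03,0,0],
  [0,0,0.007,0,0],
  [0,0,0,0,0],
  [0,0,0,0,0],
])

```text
t: 3.23
tool_pos: [0.5594, -0.0908, 0.1856]
tcp_rot: [-0.07, 0.998, 0.0, -0.0]
ft_force: [0.5, -0.3, -0.4]
grip_width: 0.001
grasp_force: 0.0
```

Emit:
play_rows([
  [0.001,0,0.005,0,0],
  [0.003,0,0.008,0,0],
  [0.004,0,0.009,0,0],
  [0.004,0,0.009,0,0],
  [0.004,0,0.009,0,0],
  [0.004,0,0.009,0,0],
  [0.004,0,0.009,0,0],
])

```text
t: 3.82
tool_pos: [0.5354, -0.0944, 0.1263]
tcp_rot: [-0.07, 0.998, 0.0, -0.0]
ft_force: [-0.8, 0.9, 0.7]
grip_width: -0.001
grasp_force: 0.6
```

```bash
python3 - <<'E'
from h import *
s=bot.observe(); d=bot.get_image('wrist'); save(d,'w2.png'); e=bot.get_image('side')
a=cv2.resize(e['image'][160:270,290:400],None,fx=4,fy=4); b=d['image'][:, 100:500]
o=np.zeros((440,800,3),np.uint8); o[:440,:360]=a[:, :360]; o[:400,370:770]=b
cv2.imwrite('pics/m2.png',o[:,:,::-1]); print(s['ft_force'],s['tool_pos'])
E
```

```text
[-0.75619433  0.91081256  0.66546077] [ 0.53537783 -0.09442073  0.12632566]
```

View pics/m2.png

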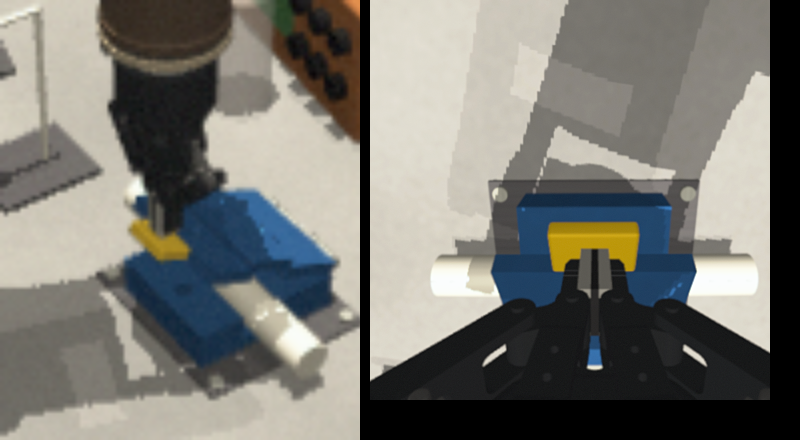

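The half swings with the fingertips on the tab, which is at about (595,247) in the wrist crop. I'll keep pushing.

Emit:
play_rows([
  [0.004,0,0.008,0,0],
  [0.003,0,0.008,0,0],
  [0.003,0,0.008,0,0],
  [0.002,0,0.008,0,0],
  [0.002,0,0.008,0,0],
  [0.001,0,0.008,0,0],
  [0.001,0,0.005,0,0],
  [0,0,0.003,0,0],
  [0,0,0,0,0],
])

```text
t: 4.67
tool_pos: [0.5198, -0.0965, 0.0705]
tcp_rot: [-0.07, 0.998, 0.0, -0.001]
ft_force: [-0.4, 0.0, -0.1]
grip_width: 0.001
grasp_force: 0.0
```

Emit:
play_rows([
  [0,0,0.003,0,0],
  [0,0,0.002,0,0],
  [0,0,0,0,0],
  [0,0,0,0,0],
])

```text
t: 5.0
tool_pos: [0.5205, -0.0967, 0.0669]
tcp_rot: [-0.071, 0.998, -0.0, 0.0]
ft_force: [-3.2, 0.8, 11.9]
grip_width: 0.003
grasp_force: 5.9
```

Emit:
play_rows([
  [0,0,0.001,0,0],
  [0,0,0.001,0,0],
  [0,0,0,0,0],
  [0,0,0,0,0],
])

```text
t: 5.33
tool_pos: [0.5206, -0.0967, 0.0666]
tcp_rot: [-0.071, 0.998, -0.0, 0.001]
ft_force: [-12.3, 2.2, 50.7]
grip_width: 0.002
grasp_force: 25.6
```

Emit:
play_rows([
  [0,0,-0.02,0,0],
  [0,0,-0.035,0,0],
  [0,0,-0.04,0,0],
  [0,0,-0.04,0,0],
  [0,0,-0.04,0,0],
  [0.025,0,-0.03,0,1],
  [0.028,0,-0.03,0,1],
  [0.028,0,0,0,1],
  [0,0,0,0,1],
  [0,0,0,0,1],
])

```text
t: 6.17
tool_pos: [0.4393, -0.1082, 0.3002]
tcp_rot: [-0.07, 0.998, -0.0, 0.001]
ft_force: [0.7, -0.1, -0.4]
grip_width: 0.703
grasp_force: 0.0
```

```bash
python3 - <<'E'
from h import *
s=bot.observe(); d=bot.get_image('wrist'); save(d,'w3.png'); np.savez('w3.npz',**d,p=s['tool_pos'],r=s['tcp_rot'])
print(s['t']); go([.40,.29,.30],s=s)
E
```

```text
6.1667
pos [ 0.4393 -0.1082  0.3002] shift tool [-1.670e-02  3.998e-01 -1.000e-04] tool y deg 98.03
```

View pics/w3.png

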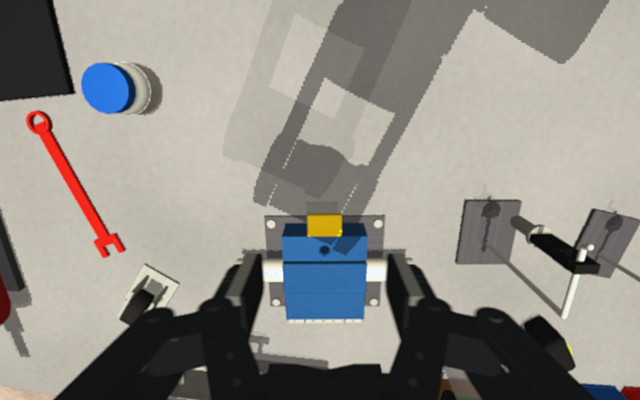

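The jig is shut. The hole in the upper half is at (324,250) and the tab at (324,225). Next I measure the hole and go look at the red pin.

Emit:
play_rows([
  [-0.005,0.037,0,0,1],
  [-0.005,0.037,0,0,1],
  [-0.005,0.037,0,0,1],
  [-0.005,0.037,0,0,1],
  [-0.005,0.037,0,0,1],
  [-0.005,0.037,0,0,1],
  [-0.005,0.037,0,0,1],
  [-0.005,0.037,0,0,1],
  [-0.005,0.037,0,0,1],
  [-0.005,0.037,0,0,1],
  [-0.005,0.037,0,0,1],
])

```text
t: 7.13
tool_pos: [0.4373, 0.3055, 0.2985]
tcp_rot: [-0.071, 0.997, -0.0, -0.0]
ft_force: [0.6, 0.2, -0.3]
grip_width: 0.999
grasp_force: 0.0
```

Emit:
play_rows([
  [0.027,0.003,0,0,1],
  [0.027,0.003,0,0,1],
  [0.027,0.003,0,0,1],
  [0,0,0,5,1],
  [0,0,0,5,1],
  [0,0,0,5,1],
  [0,0,0,0,1],
  [0,0,0,0,1],
])

```text
t: 7.8
tool_pos: [0.3561, 0.3007, 0.2988]
tcp_rot: [0.059, 0.998, -0.0, -0.0]
ft_force: [0.6, 0.2, -0.1]
grip_width: 0.997
grasp_force: 0.0
```

```bash
python3 - <<'E'
from h import *
z=np.load('w3.npz'); d={k:z[k] for k in ['image','mtx','mount']}; d['k1']=float(z['k1']); s=dict(tool_pos=z['p'],tcp_rot=z['r'])
g=cv2.cvtColor(d['image'],cv2.COLOR_RGB2GRAY)
w=g[242:259,315:333]; print(w[4:13:2])
ys,xs=np.nonzero(w<32); p=(xs.mean()+315,ys.mean()+242); print('hole',p,len(xs),plane(d,p,.05,s))
for q,h in [((266,215),.006),((384,215),.006)]: print(plane(d,q,h,s))
s=bot.observe(); d=bot.get_image('wrist'); save(d,'w4.png'); np.savez('w4.npz',**d,p=s['tool_pos'],r=s['tcp_rot']); go([.466,.327,.3],s=s)
E
```

```text
[[103 104 103 103  99  91  76  64  50  45  49  54  68  84  96 101  99  92]
 [104 103 102  96  80  56  37  32  32  33  31  31  34  48  70  92 101  89]
 [103 103 101  94  73  48  34  31  34  33  35  32  33  40  63  85  96  95]
 [104 103 103  93  75  65  51  36  31  32  32  36  45  59  75  86  98 102]
 [103 103 103 103  96  89  82  74  66  65  68  74  79  86  94 101 102 103]]
hole (np.float64(323.9), np.float64(249.4)) 10 [ 0.54936132 -0.09263271  0.05      ]
[ 0.5302755  -0.17702159  0.006     ]
[ 0.50711582 -0.0139961   0.006     ]
pos [0.3561 0.3007 0.2988] shift tool [-0.1061  0.039  -0.0013] tool y deg 83.26
```

View pics/w4.png

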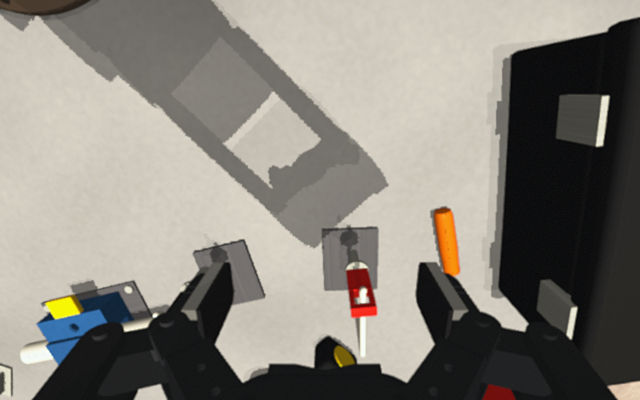

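The red pin hangs between the open fingers. Its handle spans about (346,270) to (377,316), the collar is at (357,267), and the stand base is at x 323–378, y 228–290.

```bash
python3 - <<'E'
from h import *
z=np.load('w4.npz'); d={k:z[k] for k in ['image','mtx','mount']}; d['k1']=float(z['k1']); s=dict(tool_pos=z['p'],tcp_rot=z['r'])
im=d['image'].astype(int); hsv=cv2.cvtColor(d['image'],cv2.COLOR_RGB2HSV)
m=cv2.inRange(hsv,(0,130,60),(8,255,255))|cv2.inRange(hsv,(172,130,60),(180,255,255))
for v in range(264,320,3):
    xs=np.nonzero(m[v,330:390])[0]+330
    if len(xs): print(v,xs.min(),xs.max(),len(xs),im[v,xs.min()+2],im[v,(xs.min()+xs.max())//2])
for v in range(304,319): print(v,[im[v,c,0] for c in (353,358,363,368,373)])
print('base',[plane(d,p,.008,s)[:2].round(4) for p in [(323,229),(378,227.5),(324,290),(378,289)]])
P=np.array([plane(d,p,.181,s)[:2] for p in [(350,316.5),(377.5,314.5)]]); print('top back edge',P,np.linalg.norm(P[0]-P[1]),np.degrees(np.arctan2(*(P[1]-P[0])[::-1])))
# predicted
f=proj(d,[[.466,.327,.181],[.466,.327,.111],[.466,.327,.061],[.46,.327,.181]],s); print(f)
E
```

```text
270 348 366 19 [124  58  51] [106  13  11]
273 347 367 21 [116  17  12] [107  11   7]
276 347 368 22 [117  17  13] [109  17  14]
279 347 369 23 [118  17  14] [108  16  13]
282 348 370 23 [117  13  12] [108  17  11]
285 348 370 23 [117  14  12] [109  14  13]
288 348 371 17 [106   8   2] [110  54  48]
291 349 371 14 [120  16  12] [210 202 176]
294 350 372 15 [117  15  11] [248 251 239]
297 350 373 12 [116  13   9] [247 247 233]
300 350 374 10 [117  13   9] [249 253 248]
303 351 374 11 [137  21  17] [164 146 133]
306 351 375 25 [102  14  11] [119  14  12]
309 351 376 26 [249  40  28] [250  48  34]
312 351 376 26 [248  47  33] [248  44  30]
315 351 375 25 [250  38  23] [247  65  55]
304 [np.int64(132), np.int64(122), np.int64(108), np.int64(105), np.int64(102)]
305 [np.int64(112), np.int64(105), np.int64(101), np.int64(104), np.int64(117)]
306 [np.int64(102), np.int64(104), np.int64(119), np.int64(134), np.int64(184)]
307 [np.int64(120), np.int64(137), np.int64(191), np.int64(216), np.int64(242)]
308 [np.int64(198), np.int64(218), np.int64(245), np.int64(250), np.int64(250)]
309 [np.int6
[... 413 characters left out ...]
t64(248), np.int64(248), np.int64(248), np.int64(248)]
315 [np.int64(250), np.int64(249), np.int64(247), np.int64(248), np.int64(240)]
316 [np.int64(249), np.int64(247), np.int64(245), np.int64(236), np.int64(222)]
317 [np.int64(238), np.int64(210), np.int64(245), np.int64(216), np.int64(208)]
318 [np.int64(217), np.int64(127), np.int64(247), np.int64(206), np.int64(207)]
base [array([0.4544, 0.288 ]), array([0.4612, 0.3648]), array([0.5537, 0.2777]), array([0.5616, 0.3586])]
top back edge [[0.46905862 0.31164327]
 [0.46990205 0.33666748]] 0.02503841673489673 88.06960781065551
[[366.58651895 312.03866296]
 [358.83077125 271.71574861]
 [354.81381166 250.89371447]
 [366.10555689 306.53292498]]
```

Emit:
play_rows([
  [-0.035,0.012,0,-2.5,1],
  [-0.036,0.012,0,0,1],
  [-0.035,0.012,0,0,1],
  [0,0,0,0,1],
  [0,0,0.03,0,1],
  [0,0,0.03,0,1],
  [0,0,0,0,1],
])

```text
t: 8.43
tool_pos: [0.4626, 0.3249, 0.2342]
tcp_rot: [0.038, 0.999, -0.002, -0.003]
ft_force: [-1.8, -0.7, -1.2]
grip_width: 0.999
grasp_force: 0.0
```

```bash
python3 - <<'E'
from h import *
s=bot.observe(); go([.4655,.3243,.137],s=s)
D={n:bot.get_image(n) for n in ['scene','side']}
d=bot.get_image('wrist'); np.savez('w5.npz',**d,p=s['tool_pos'],r=s['tcp_rot'])
m=cv2.inRange(cv2.cvtColor(d['image'],cv2.COLOR_RGB2HSV),(0,150,180),(8,255,255)); m[:,:250]=0;m[:,420:]=0
ys,xs=np.nonzero(m); print('bright top',xs.min(),xs.max(),ys.min(),ys.max()); 
c,(w,h),a=cv2.minAreaRect(np.column_stack([xs,ys]).astype(np.float32)); print(c,w,h,a,plane(d,c,.181,s))
E
```

```text
pos [0.4626 0.3249 0.2342] shift tool [-0.0035  0.0001  0.0972] tool y deg 85.7
bright top 303 338 211 240
(320.1759033203125, 225.4896697998047) 28.12784767150879 35.291934967041016 86.633544921875 [0.45635612 0.32326925 0.181     ]
```

```bash
python3 - <<'E'
from h import *
z=np.load('w5.npz'); d={k:z[k] for k in ['image','mtx','mount']}; d['k1']=float(z['k1']); s=dict(tool_pos=z['p'],tcp_rot=z['r'])
print(proj(d,[[.4605,.3243,.181],[.4705,.3243,.181],[.4655,.3123,.181],[.4655,.3363,.181]],s).round(1).tolist())
for c in (308,321,334): print(c,[int(d['image'][v,c,0]) for v in range(205,250)], [int(d['image'][v,c,1]) for v in range(205,250,2)])
E
```

```text
[[322.4, 231.7], [323.7, 246.6], [303.4, 240.5], [342.7, 237.9]]
308 [110, 109, 108, 109, 108, 110, 113, 111, 108, 110, 108, 109, 108, 109, 109, 108, 110, 122, 129, 115, 106, 110, 134, 169, 188, 192, 190, 188, 189, 187, 187, 186, 184, 184, 184, 182, 158, 111, 76, 81, 111, 125, 130, 130, 129] [14, 15, 15, 16, 13, 16, 14, 15, 15, 20, 15, 18, 33, 34, 36, 34, 31, 27, 39, 71, 109, 127, 124]
321 [144, 150, 176, 187, 188, 187, 187, 187, 187, 186, 186, 186, 186, 185, 186, 188, 184, 165, 127, 106, 108, 125, 162, 184, 190, 188, 187, 186, 186, 185, 184, 183, 183, 184, 182, 178, 176, 181, 183, 184, 184, 184, 183, 183, 183] [139, 170, 181, 180, 180, 179, 180, 180, 177, 83, 13, 26, 35, 34, 31, 29, 28, 26, 140, 178, 177, 176, 176]
334 [109, 108, 108, 110, 115, 113, 108, 108, 108, 108, 107, 108, 107, 108, 107, 113, 131, 123, 110, 107, 119, 152, 179, 187, 188, 186, 185, 185, 185, 184, 184, 182, 183, 185, 176, 133, 88, 79, 95, 117, 170, 203, 210, 209, 208] [15, 13, 13, 13, 13, 14, 14, 15, 19, 14, 17, 29, 35, 30, 31, 31, 28, 32, 69, 93, 165, 204, 201]
```

```bash
python3 - <<'E'
from h import *
s=bot.observe(); go([.4655,.3243,.137],s=s); d=bot.get_image('wrist')
print(proj(d,[[.4605,.3243,.181],[.4705,.3243,.181],[.4655,.3123,.181],[.4655,.3363,.181]],s).round(1).tolist())
I=d['image']
for v in (231,235): print(v,[int(x) for x in I[v,298:346,0]])
for c in (310,321,332): print(c,[int(x) for x in I[220:248,c,0]])
E
```

```text
pos [0.465  0.3266 0.2401] shift tool [-0.0006 -0.0023  0.1031] tool y deg 85.65
[[319.0, 224.0], [320.3, 238.6], [300.5, 232.7], [338.8, 230.0]]
231 [73, 75, 99, 148, 184, 191, 190, 189, 189, 189, 187, 188, 189, 189, 187, 187, 187, 188, 187, 185, 187, 186, 186, 185, 186, 185, 185, 186, 186, 185, 185, 186, 186, 185, 185, 184, 185, 186, 186, 183, 162, 115, 78, 74, 75, 76, 76, 75]
235 [76, 72, 79, 120, 172, 187, 187, 186, 185, 185, 185, 184, 185, 184, 184, 185, 184, 183, 184, 184, 184, 184, 184, 183, 183, 184, 184, 184, 183, 184, 184, 183, 185, 184, 184, 183, 185, 184, 185, 183, 173, 136, 86, 73, 74, 83, 99, 111]
310 [111, 106, 105, 107, 114, 144, 175, 189, 191, 191, 189, 189, 186, 186, 186, 185, 185, 185, 181, 144, 95, 76, 75, 89, 119, 128, 128, 130]
321 [160, 125, 109, 110, 129, 165, 187, 191, 188, 188, 187, 185, 185, 185, 184, 183, 183, 182, 174, 177, 180, 180, 180, 182, 181, 180, 180, 181]
332 [126, 110, 106, 118, 156, 181, 189, 188, 186, 186, 187, 185, 185, 185, 184, 184, 184, 178, 130, 87, 75, 74, 82, 133, 194, 210, 210, 208]
```

Emit:
play_rows([
  [-0.001,-0.002,0.02,-3,1],
  [0,0,0.03,0,1],
  [0,0,0.03,0,1],
  [0,0,0.017,0,1],
  [0,0,0.006,0,1],
  [0,0,0,0,1],
  [0,0,0,0,1],
  [0,0,0,0,1],
])

```text
t: 9.3
tool_pos: [0.4665, 0.325, 0.1382]
tcp_rot: [0.012, 1.0, 0.001, 0.001]
ft_force: [-0.3, -0.0, -0.5]
grip_width: 0.997
grasp_force: 0.0
```

Emit:
play_rows([
  [0,0,0,0,0.4],
  [0,0,0,0,0.3],
  [0,0,0,0,0.2],
  [0,0,0,0,0.1],
  [0,0,0,0,0.1],
  [0,0,0,0,0.1],
  [0,0,0,0,0.1],
  [0,0,0,0,0.1],
  [0,0,0,0,0.1],
], force=50)

```text
t: 10.05
tool_pos: [0.4656, 0.3245, 0.1365]
tcp_rot: [0.012, 1.0, 0.0, 0.0]
ft_force: [-1.1, 2.7, 6.1]
grip_width: 0.276
grasp_force: 48.4
```

Emit:
play_rows([
  [0,0,-0.003,0,0.1],
  [0,0,-0.004,0,0.1],
  [0,0,-0.004,0,0.1],
  [0,0,0,0,0.1],
  [0,0,0,0,0.1],
])

```text
t: 10.47
tool_pos: [0.4657, 0.3243, 0.1476]
tcp_rot: [0.012, 1.0, 0.0, 0.0]
ft_force: [0.3, 1.0, -1.0]
grip_width: 0.274
grasp_force: 48.6
```

Emit:
play_rows([
  [0.008,0.001,0,0,0.1],
  [0.01,0.001,0,0,0.1],
  [0.01,0,0,0,0.1],
])

```text
t: 10.72
tool_pos: [0.4362, 0.3269, 0.147]
tcp_rot: [0.012, 1.0, -0.0, -0.0]
ft_force: [0.7, 0.0, -1.5]
grip_width: 0.274
grasp_force: 48.6
```

Emit:
play_rows([
  [0.012,0.001,0,0,0.1],
  [0.012,0.001,0,0,0.1],
  [0.012,0.001,0,0,0.1],
  [0,0,0,0,0.1],
  [0,0,-0.03,0,0.1],
  [0,0,-0.035,0,0.1],
  [0,0,-0.035,0,0.1],
  [0,0,-0.035,0,0.1],
  [0,0,-0.028,0,0.1],
  [0,0,0,0,0.1],
  [0,0,0,0,0.1],
])

```text
t: 11.63
tool_pos: [0.4021, 0.3314, 0.3118]
tcp_rot: [0.012, 1.0, 0.001, 0.001]
ft_force: [-0.8, 0.1, -1.3]
grip_width: 0.272
grasp_force: 49.0
```

```bash
python3 - <<'E'
from h import *
s=bot.observe(); go([.46,-.05,.31],s=s); d=bot.get_image('wrist'); save(d,'w6.png'); np.savez('w6.npz',**d,p=s['tool_pos'],r=s['tcp_rot'])
Rt=R.from_quat(s['tcp_rot']).as_matrix(); P=lambda v:s['tool_pos']+Rt@np.array(v)
print('expected foot/collar px',proj(d,[P([0,0,.076]),P([0,0,.031]),P([0,0,.026])],s).round(1).tolist())
E
```

```text
pos [0.4021 0.3314 0.3118] shift tool [-0.0672 -0.3799  0.0012] tool y deg 88.6
expected foot/collar px [[323.3, 220.3], [323.1, 251.3], [323.1, 255.7]]
```

View pics/w6.png

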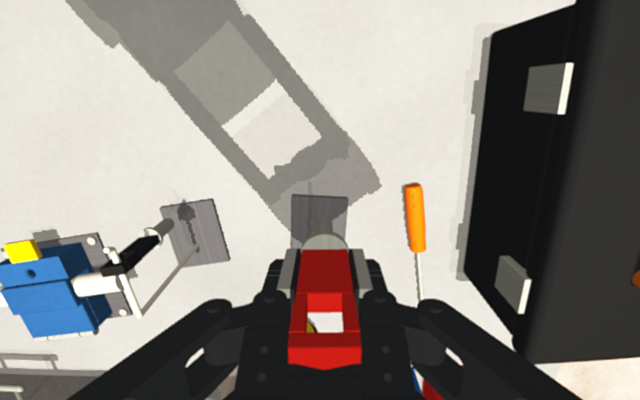

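The pin is held firmly, with the handle at (325,310) and the collar's rim at (325,235). The foot blends into the grey stand base, so I'll move over the jig.

Emit:
play_rows([
  [-0.013,-0.035,0,0,0.1],
  [-0.013,-0.035,0,0,0.1],
  [-0.013,-0.035,0,0,0.1],
  [-0.013,-0.035,0,0,0.1],
  [-0.013,-0.035,0,0,0.1],
  [-0.013,-0.035,0,0,0.1],
  [-0.013,-0.035,0,0,0.1],
  [-0.013,-0.035,0,0,0.1],
  [-0.013,-0.035,0,0,0.1],
  [-0.013,-0.035,0,0,0.1],
  [-0.013,-0.035,0,0,0.1],
  [-0.013,-0.035,0,0,0.1],
])

```text
t: 12.68
tool_pos: [0.5467, -0.0946, 0.3084]
tcp_rot: [0.012, 1.0, 0.0, -0.001]
ft_force: [1.8, 1.3, -1.1]
grip_width: 0.273
grasp_force: 49.2
```

Emit:
play_rows([
  [0,0,0.02,0,0.1],
  [0,0,0.03,0,0.1],
  [0,0,0.03,0,0.1],
  [0,0,0.03,0,0.1],
  [0,0,0.02,0,0.1],
  [0,0,0,0,0.1],
  [0,0,0,0,0.1],
  [0,0,0,0,0.1],
])

```text
t: 13.35
tool_pos: [0.5474, -0.0929, 0.1807]
tcp_rot: [0.012, 1.0, -0.0, -0.0]
ft_force: [-0.6, -0.2, -0.9]
grip_width: 0.271
grasp_force: 49.2
```

```bash
python3 - <<'E'
from h import *
s=bot.observe(); go([.55,-.0925,.145],s=s); d=bot.get_image('wrist'); np.savez('w7.npz',**d,p=s['tool_pos'],r=s['tcp_rot'])
Rt=R.from_quat(s['tcp_rot']).as_matrix(); P=lambda v:s['tool_pos']+Rt@np.array(v)
print('expected foot/collar px',proj(d,[P([0,0,.0755]),P([0,0,.0305]),[.55,-.0925,.05]],s).round(1).tolist())
a=cv2.resize(d['image'][170:280,270:380],None,fx=4,fy=4,interpolation=cv2.INTER_CUBIC); e=bot.get_image('side')
b=cv2.resize(e['image'][165:275,280:370],None,fx=4,fy=4,interpolation=cv2.INTER_CUBIC)
cv2.imwrite('pics/m7.png',np.hstack([a,b])[:,:,::-1])
E
```

```text
pos [ 0.5474 -0.0929  0.1807] shift tool [-0.0026  0.0004  0.0357] tool y deg 88.59
expected foot/collar px [[323.3, 220.6], [323.1, 251.7], [324.0, 198.7]]
```

View pics/m7.png

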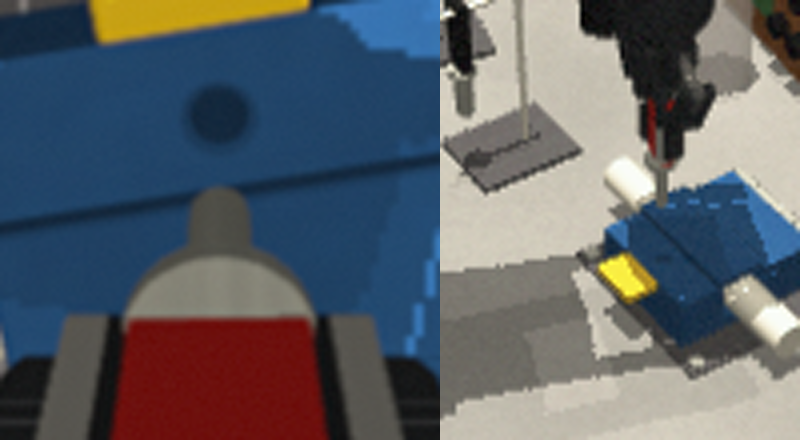

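The wrist crop shows the pin foot's tip at crop (219,188), i.e. px (324.8,217). The hole is at crop (219,114), i.e. px (324.7,198.5). The pin looks upright.

```bash
python3 - <<'E'
from h import *
z=np.load('w7.npz'); d={k:z[k] for k in ['image','mtx','mount']}; d['k1']=float(z['k1']); s=dict(tool_pos=z['p'],tcp_rot=z['r'])
I=d['image'].astype(int); 
col=I[205:232,325]; print('col R',col[:,0].tolist()); print('col B',col[:,2].tolist())
for v in (222,226,229):print(v,'R',I[v,312:338,0].tolist())
m=(I[190:208,310:340].sum(2)<150).astype(np.uint8)
g=cv2.cvtColor(d['image'],cv2.COLOR_RGB2GRAY)[188:211,312:338]; bgd=np.median(g); w=np.clip(bgd-g.astype(float)-8,0,None); w[17:]=0
ys,xs=np.mgrid[0:23,0:26]; hp=((w*xs).sum()/w.sum()+312,(w*ys).sum()/w.sum()+188); H=plane(d,hp,.05,s); print('hole',hp,H,bgd)
Rt=R.from_quat(s['tcp_rot']).as_matrix(); t=np.linspace(0,2*np.pi,90)
def ext(dx,dy,fz=.0755):
    pts=[]
    for r,h in ((.0038,0),(.005,.0015)): pts+= [s['tool_pos']+Rt@np.array([dx+r*np.cos(a),dy+r*np.sin(a),fz-h]) for a in t]
    p=proj(d,np.array(pts),s); return p[:,0].min(),p[:,0].max(),p[:,1].min()
print(ext(0,0),ext(-.001,.001))
E
```

```text
col R [23, 26, 29, 28, 33, 31, 34, 32, 32, 33, 34, 50, 71, 79, 76, 78, 77, 77, 77, 78, 77, 77, 77, 76, 78, 78, 80]
col B [70, 85, 91, 93, 101, 103, 104, 103, 103, 104, 101, 88, 74, 70, 69, 70, 70, 70, 70, 71, 69, 69, 70, 69, 70, 71, 72]
222 R [27, 28, 27, 26, 34, 50, 71, 75, 78, 77, 80, 79, 79, 77, 76, 76, 74, 74, 74, 66, 47, 34, 29, 31, 31, 32]
226 R [31, 33, 31, 32, 42, 62, 75, 77, 77, 79, 79, 80, 79, 77, 76, 75, 76, 74, 74, 72, 59, 36, 29, 32, 32, 31]
229 R [33, 32, 31, 32, 43, 63, 74, 77, 77, 78, 80, 80, 80, 78, 77, 75, 76, 75, 75, 73, 62, 39, 30, 31, 33, 31]
hole (np.float64(324.3317816335167), np.float64(198.16081252644943)) [ 0.54950884 -0.0922144   0.05      ] 59.0
(np.float64(315.81018295478265), np.float64(330.79599325042534), np.float64(214.40130020209028)) (np.float64(317.31831627358423), np.float64(332.2817587756557), np.float64(215.8122511367237))
```

Emit:
play_rows([
  [-0.001,0,0.01,0,0.1],
  [0,0,0.015,0,0.1],
  [0,0,0.015,0,0.1],
  [0,0,0.01,0,0.1],
  [0,0,0,0,0.1],
  [0,0,0,0,0.1],
  [0,0,0,0,0.1],
])

```text
t: 14.03
tool_pos: [0.5487, -0.093, 0.1309]
tcp_rot: [0.012, 1.0, -0.0, 0.0]
ft_force: [-0.3, -0.1, -2.0]
grip_width: 0.276
grasp_force: 49.2
```

Emit:
play_rows([
  [0,0,0.003,0,0.1],
  [0,0,0.003,0,0.1],
  [0,0,0.002,0,0.1],
  [0,0,0,0,0.1],
])

```text
t: 14.37
tool_pos: [0.5482, -0.0929, 0.1221]
tcp_rot: [0.012, 1.0, 0.0, -0.0]
ft_force: [0.8, 0.5, -1.1]
grip_width: 0.277
grasp_force: 49.2
```

Emit:
play_rows([
  [0,0,0.004,0,0.1],
  [0,0,0.004,0,0.1],
  [0,0,0.004,0,0.1],
  [0,0,0,0,0.1],
])

```text
t: 14.7
tool_pos: [0.5484, -0.0929, 0.1096]
tcp_rot: [0.012, 1.0, -0.0, 0.0]
ft_force: [2.5, -0.4, -3.0]
grip_width: 0.277
grasp_force: 49.2
```

Emit:
play_rows([
  [0,0,0.004,0,0.1],
  [0,0,0.004,0,0.1],
  [0,0,0.004,0,0.1],
  [0,0,0,0,0.1],
])

```text
t: 15.03
tool_pos: [0.5483, -0.0929, 0.0976]
tcp_rot: [0.012, 1.0, 0.0, 0.0]
ft_force: [4.0, 0.4, -3.7]
grip_width: 0.269
grasp_force: 49.1
```

Emit:
play_rows([
  [-0.0004,0,0.003,0,0.1],
  [0,0,0.004,0,0.1],
  [0,0,0.004,0,0.1],
  [0,0,0.003,0,0.1],
  [0,0,0,0,0.1],
  [0,0,0,0,0.1],
])

```text
t: 15.53
tool_pos: [0.5485, -0.0929, 0.084]
tcp_rot: [0.012, 1.0, 0.0, -0.0]
ft_force: [3.4, -1.1, -3.6]
grip_width: 0.273
grasp_force: 49.2
```

Emit:
play_rows([
  [0,0,0.0015,0,0.1],
  [0,0,0,0,0.1],
  [0,0,0,0,0.1],
])

```text
t: 15.78
tool_pos: [0.5486, -0.0929, 0.0828]
tcp_rot: [0.012, 1.0, 0.0, -0.0]
ft_force: [3.0, -0.2, -3.0]
grip_width: 0.278
grasp_force: 49.2
```

Emit:
play_rows([
  [-0.0003,0,0.001,0,0.1],
  [0,0,0,0,0.1],
  [0,0,0.0007,0,0.1],
  [0,0,0,0,0.1],
  [0,0,0,0,0.1],
])

```text
t: 16.2
tool_pos: [0.5487, -0.0929, 0.081]
tcp_rot: [0.012, 1.0, 0.0, -0.0]
ft_force: [1.2, 0.7, -1.7]
grip_width: 0.271
grasp_force: 49.3
```

Emit:
play_rows([
  [0,0,0.0005,0,0.1],
  [0,0,0,0,0.1],
  [0,0,0,0,0.1],
])

```text
t: 16.45
tool_pos: [0.5487, -0.0929, 0.0807]
tcp_rot: [0.012, 1.0, 0.0, -0.0]
ft_force: [-1.2, 0.2, 3.5]
grip_width: 0.273
grasp_force: 49.9
```

Contact, right at the expected height. I'll press on to about 12 N.

Emit:
play_rows([
  [0,0,0.0005,0,0.1],
  [0,0,0,0,0.1],
  [0,0,0,0,0.1],
  [0,0,0,0,0.1],
])

```text
t: 16.78
tool_pos: [0.5488, -0.0929, 0.0806]
tcp_rot: [0.012, 1.0, -0.0, -0.0]
ft_force: [-3.9, 0.6, 12.8]
grip_width: 0.274
grasp_force: 51.1
```

```bash
python3 - <<'E'
from h import *
for i in range(4):
    bot.get_image('wrist'); s=bot.observe(); print(s['t'],s['ft_force'].round(1),s['tool_pos'].round(4),s['grasp_force'])
E
```

```text
16.8333 [-3.5  0.9 13.1] [ 0.5488 -0.0929  0.0806] 51.13501846790314
16.8833 [-4.   0.4 12.9] [ 0.5488 -0.0929  0.0806] 51.13499656319618
16.9333 [-4.4  0.8 13.4] [ 0.5488 -0.0929  0.0806] 51.13394111394882
16.9833 [-3.9  0.5 14.2] [ 0.5488 -0.0929  0.0806] 51.13420620560646
```

The press is steady at about 13 N with the collar seated at the expected height, so I'm handing in.

```bash
python3 -c "
from station import bot
print(bot.finish_job())"
```

```text
the job is handed in; nothing more can be done
None
```

The job is handed in: the jig is shut, the red pin is through the hole with its collar seated by height and contact force, and the gripper is still holding and pressing it at about 13 N; the hand-in returned no verdict.

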